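# Store a specimen carrier in its pot and snap the right lid on

## Robot

A 6-joint arm with a two-finger parallel gripper is mounted at the origin on the work surface. World frame = base frame: x ahead of the robot, y to its left, z up, the work surface at z = 0. Lengths are in mm, angles in rad, forces in N, time in s.
With the tool pointing down it reaches from about 275 to 750 mm from the base axis. Payload 10.2 kg.
Tool frame: the origin (TCP) lies between the finger pads; the fingertips stand 8 mm ahead of it and the grasp point (between the pads) lies 11 mm behind it; z points along the fingers, y is the line along which they close (so a half turn about z gives the same grasp; the last joint's range is limited). The gripper opens to 85 mm and grips with 20 to 120 N. Pads are 22 mm wide; open, the fingers measure 114 mm over their backs; the gripper's body (76 mm by 85 mm) begins 54 mm behind the grasp point. The pads swing forward as they close: fully open they stand 13 mm farther back than shut.
Start: joints at [-1.466, 0.313, 1.498, -0, 1.331, -0.223], TCP at [169.017, -497.056, 239.294] pointing down, gripper open.
Joint ranges: [-2.94, 2.94], [-0.97, 2.17], [0.19, 2.56], [-1.23, 4.37], [0.02, 3.11], [-2.88, 2.88]. Speed limits (rad/s): [2.39, 2.39, 3.01, 3.14, 3.14, 3.14].

## Interface

Orientations are given as a unit quaternion [w, x, y, z].
In Python, from rig import * gives the robot as it stands.
- The arm moves only by the shell command python3 -m handwheel 'ROWS' [FORCE]. ROWS is JSON, a list that holds one entry, the list of rows, each a list of 7 numbers: the shift along the world's x, y, z in mm, then the turn, a rotation vector about the world's x, y, z in degrees, then the opening, from -1 (shut) to 1 (fully open). A call has 1 to 8 rows; each row shifts and turns the commanded pose from where the row before left it; what a row does not reach is not made up. A row lasts 1/8 s, in which the tool goes at most 62.5 mm and 10.7 degrees, less where a joint would pass 70% of its speed; a pose out of reach is approached as far as the arm can. A call is refused whole if a number of a shift passes 62.5 or a number of a turn 10.7, either way. A call with a gripper value outside its range is refused whole. The fingers move at their own pace and stop on an object; FORCE is the grip in N (left out, the last holds). Time passes only in rows, so rows that do not move let the fingers close. It gives the time, the measured TCP pose, the force, the opening and the grip force at its end, in the units of the state.
- sense(): the state, without advancing time (a new reading comes with each control period).
- capture(name): name is "side" or "top"; returns a dict with "image" (420x560x3 uint8, red, green, blue), "fx", "fy", "cx", "cy" (pixels), "rvec" (rotation vector, rad) and "tvec" (3), from world to camera coordinates, as OpenCV has them. Camera axes: x right, y down, z forward; pixel columns grow to the right and rows downward; lengths in mm; the calibration is good to about 2 mm. A picture is of the moment at which its call begins. There is no depth.
- finish_job(): hands the job in; it is judged then, once.
The state is a dict: "time_s": time; "joints": joint angles; "dq": joint speeds; "tau": joint torques, N m; "eef_pos": TCP position; "ee_rot": TCP orientation; "force": force on the tool from outside, world axes, zero at the start; "wrist_torque": the same for the moment, N m; "grip_width": opening from 0.0 (shut) to 1.0 (fully open); "grip_force": force on a finger pad.
Only numpy, scipy, OpenCV 4.12 (cv2) and the standard library are available. Lean on these libraries where they do the work, as an engineer would, in place of code of your own. Each camera call takes 0.05 s, during which the arm holds its last target. There are 200 camera calls.

## Task

Take the steel specimen carrier off the inspection stage and set it upright in the open sample pot; set it down, do not drop it. Then take the one lid of the three on the sloped holders that fits the pot, put it on (not dropped) and press it down until it snaps home, flush on the rim and level all round. Leave the other two lids on their holders and do not disturb the other things on the table.

Things in the scene. Friction and masses are not known exactly. Their poses are not given: they have to be found in the camera images.
- pot: open round aluminium pot, upright, bolted to the table: 72 mm high, 84 mm outside, mouth 76 mm across (wall 4 mm), inner floor 6 mm above its underside; flat foot 6 mm high, 100 mm across with a bolted bar. Origin: centre of its underside, on the table, z up. It may stand where the stage does on another day, and the stage where it does
- pot_rim (a point): centre of the pot's mouth, at rim height. 5 mm below it four sprung catch balls stand 3 mm into the mouth, 90 degrees apart (70 mm free between). The fitting lid, laid on, stops on the balls with its flange about 7 mm above the rim; 12 to 18 N straight down on its middle snaps it home, flange on the rim, lid origin 14 mm below this point
- carrier: steel specimen carrier: round base 40 mm across and 8 mm thick with an upright round stem 12 mm across in its centre, 50 mm tall in all, about 0.11 kg. Origin at the centre of its underside, z up along the stem. It starts upright on the middle of the stage
- stage: fixed low inspection stage: black square plate 140 x 140 mm, with a flat silver disc in the middle, on a white block; its top is 60 mm above the table. Origin at the centre of its underside on the table.
- lid_small: too small a lid, grey: flange 77 mm across, 6 mm thick; on it a round knob 22 mm across, 28 mm tall; under it a round plug 14 mm tall, 60.6 mm at its widest, tapering to 53.6 mm over the lowest 5 mm. Origin: centre of the plug's underside; z out through the knob (flange top z = 20 mm, knob top 48 mm). Starts on its holder, z tilted 28 degrees to the holder's front
- lid_mid: the fitting lid, grey: flange 90 mm across, 6 mm thick; on it a round knob 22 mm across, 28 mm tall; under it a round plug 14 mm tall, 73.6 mm at its widest, tapering to 66.6 mm over the lowest 5 mm. Origin: centre of the plug's underside; z out through the knob (flange top z = 20 mm, knob top 48 mm). Starts on its holder, z tilted 28 degrees to the holder's front
- lid_large: too large a lid, grey: flange 103 mm across, 6 mm thick; on it a round knob 22 mm across, 28 mm tall; under it a round plug 14 mm tall, 86.6 mm at its widest, tapering to 79.6 mm over the lowest 5 mm. Origin: centre of the plug's underside; z out through the knob (flange top z = 20 mm, knob top 48 mm). Starts on its holder, z tilted 28 degrees to the holder's front
- holder_small: fixed white holder of the small lid: a 81 x 116 mm board sloping 28 degrees, with two steel pins, 12 mm tall, below the lid's plug. Origin on the table under the board's middle; -x is its front (low side, roughly facing the robot), z up. The lid's origin lies on the board's face 45 mm above this origin; the knob stands square to the board. The holders stand in any order
- holder_mid: fixed white holder of the mid lid: a 94 x 116 mm board sloping 28 degrees, with two steel pins, 12 mm tall, below the lid's plug. Origin on the table under the board's middle; -x is its front (low side, roughly facing the robot), z up. The lid's origin lies on the board's face 45 mm above this origin; the knob stands square to the board. The holders stand in any order
- holder_large: fixed white holder of the large lid: a 107 x 116 mm board sloping 28 degrees, with two steel pins, 12 mm tall, below the lid's plug. Origin on the table under the board's middle; -x is its front (low side, roughly facing the robot), z up. The lid's origin lies on the board's face 45 mm above this origin; the knob stands square to the board. The holders stand in any order
- screwdriver: loose screwdriver lying on the table, 170 mm long; bystander
- wrench: loose wrench lying on the table, 150 mm long; bystander
- jar: closed glass jar, 40 mm across, 45 mm tall, standing; origin at its underside; bystander
- vial: closed amber bottle, 38 mm across, 85 mm tall, standing; origin at its underside; bystander
- tape: yellow roll (ring), 90 mm across, 24 mm tall, lying flat; bystander
- filter_box: cardboard box 70 x 100 x 30 mm; bystander
- cup: white plastic cup, 76 mm across, 90 mm tall, standing; origin at its underside; bystander

How it is judged (in metres and radians):
On the way, in this order (a step that is already met when the one before it is completed fails the run):
1. the carrier stands upright on the floor of the pot, let go (horizontal distance between carrier and pot below 0.022 m and z of carrier in the frame of pot below 0.01 m and angle between carrier's own z axis and vertical below 0.1 rad and contact force between the fingers and carrier below 0.05 N), for 0.2 s.
2. the fitting lid has been taken off its holder (distance of lid_mid from where it was at the start of the episode above 0.06 m), for 0.1 s.
At the end, for the whole second after the job is handed in: The carrier stands upright (0.1 rad) on the pot's floor; the 90 mm lid is snapped home on the pot: centred within 4 mm, its origin 55 to 60 mm above the pot's (flange within 2 mm of the rim), level within 0.035 rad, at rest; the other two lids within 15 mm of their starts (horizontal distance between carrier and pot below 0.022 m and z of carrier in the frame of pot below 0.01 m and angle between carrier's own z axis and vertical below 0.1 rad and horizontal distance between lid_mid and pot below 0.004 m and z of lid_mid in the frame of pot between 0.055 and 0.06 m and angle between lid_mid's own z axis and vertical below 0.035 rad and linear speed of lid_mid below 0.02 m/s and distance of each of lid_small, lid_large from where it was at the start of the episode below 0.015 m); the robot touches nothing.
It fails at once if the carrier is dropped (falls free faster than 0.8 m/s, about 30 mm) (linear speed of carrier above 0.8 m/s and contact force between the fingers and carrier below 0.01 N).
It fails at once if the fitting lid is dropped (falls free faster than 0.8 m/s, about 30 mm) (linear speed of lid_mid above 0.8 m/s and contact force between the fingers and lid_mid below 0.01 N).
It fails at once if a bystander is pushed more than 30 mm from its place (distance of any of screwdriver, wrench, jar, vial, tape, filter_box, cup from where it was at the start of the episode above 0.03 m).
It also fails if it takes over 72 s, if anything falls off the work surface, if the arm or the gripper's body presses on something with over 40 N, if the wrist force passes 120 N, or if a joint passes its speed limit or range.

## Working session

There is one attempt and no reset: what is moved stays moved. The work goes in short steps, Python scripts to look and compute and a shell command to move; the robot and the scene stay as the last step left them, time stands still between calls to the robot, and variables do not carry over. Pictures are saved under pics/ and viewed, at most 10 in all, crops included, and the job is handed in when it is done.

```bash
mkdir -p pics
python3 - <<'E'
from rig import *
import cv2,pickle
for n in("top","side"):
    c=capture(n); cv2.imwrite(f"pics/{n}0.png",c["image"][:,:,::-1]); pickle.dump(c,open(n+"0.pkl","wb"))
    R=cv2.Rodrigues(c["rvec"])[0] if hasattr(c["rvec"],'shape') else None
    print(n,c["fx"],c["cx"],c["cy"],c["rvec"],c["tvec"])
s=sense();print(s)
E
```

```text
top 394.16894494622477 275.27306524883664 209.71611426756365 [ 2.16881632 -2.1242781   0.13201093] [-11.92341656 571.97643313 952.48071703]
side 491.48816897626983 281.0463283609989 211.93413684059774 [ 0.28741562 -2.67060817  1.41173272] [ 577.30495526  140.36747253 1161.67870219]
{'time_s': 0.1, 'joints': array([-1.46636724e+00,  3.13358576e-01,  1.49832822e+00, -1.07182998e-05,
        1.33097872e+00, -2.23397942e-01]), 'dq': array([ 0.00057991, -0.00049737, -0.00356876, -0.00027903, -0.00047758,
       -0.00089391]), 'tau': array([ 3.82750746e-03, -4.12897968e+01, -2.60144413e+01, -1.27096146e-04,
        2.99052030e-03,  1.30195698e-05]), 'eef_pos': array([ 169.00799054, -496.83575176,  238.82282533]), 'ee_rot': array([-5.35792323e-04,  9.86595881e-01,  1.63181738e-01,  2.66946283e-05]), 'force': array([-0.26800987, -0.49432396,  0.11469631]), 'wrist_torque': array([-0.04316005, -0.02439027, -0.00453852]), 'grip_force': 0.0, 'grip_width': 0.9960447492046799}
```

View pics/top0.png

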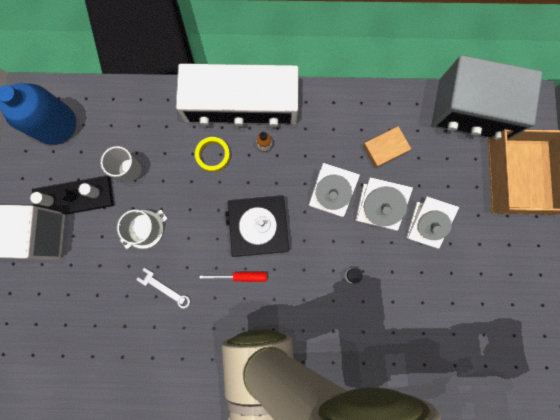

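View pics/side0.png

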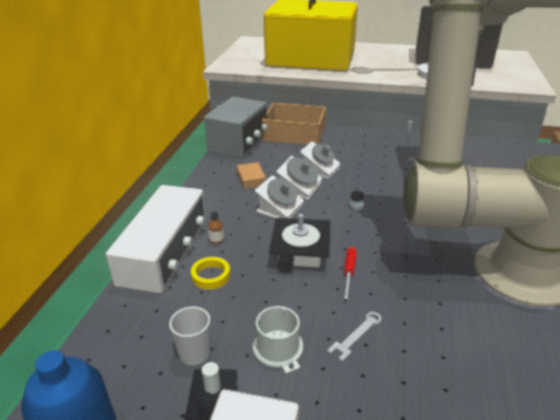

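The top view shows the stage and carrier at (259,226), the pot at (140,229), the cup at (117,162), and lids at (334,188), (385,206) and (434,226). The side view shows the pot at (277,335), the carrier at (300,230), and lids at (284,193), (303,174) and (323,156). Next I'll enlarge these to get measurements.

```bash
cat > h.py <<'E'
import numpy as np,cv2,pickle
def load(n): return pickle.load(open(n+".pkl","rb"))
def ray(c,u,v):
    R=cv2.Rodrigues(np.array(c["rvec"],float))[0];t=np.array(c["tvec"],float)
    d=R.T@np.array([(u-c["cx"])/c["fx"],(v-c["cy"])/c["fy"],1]);return -R.T@t,d/np.linalg.norm(d)
def plane(c,u,v,z):
    o,d=ray(c,u,v);return o+d*(z-o[2])/d[2]
def tri(c1,p1,c2,p2):
    (o1,d1),(o2,d2)=ray(c1,*p1),ray(c2,*p2)
    s=np.linalg.lstsq(np.c_[d1,-d2],o2-o1,rcond=None)[0]
    a,b=o1+s[0]*d1,o2+s[1]*d2;return (a+b)/2,np.linalg.norm(a-b)
def proj(c,P): return cv2.projectPoints(np.float64(P).reshape(-1,1,3),np.array(c["rvec"],float),np.array(c["tvec"],float),np.array([[c["fx"],0,c["cx"]],[0,c["fy"],c["cy"]],[0,0,1.]]),None)[0].reshape(-1,2)
E
python3 - <<'E'
from h import *
t,s=load("top0"),load("side0")
def crop(c,x,y,w,h,k): return cv2.resize(c["image"][y:y+h,x:x+w,::-1],(w*k,h*k),interpolation=cv2.INTER_CUBIC)
# top: lids x300-465,y155-255 ; pot+stage
a=np.vstack([crop(t,305,160,160,90,5)[:, :800],crop(t,110,195,200,75,4)[:, :800][:150*2]])
b1=crop(s,250,135,100,85,5);b2=crop(s,245,205,75,170,3)
cv2.imwrite("pics/a.png",a[:600]) if a.shape[0]<=600 else cv2.imwrite("pics/a.png",cv2.resize(a,(640,int(a.shape[0]*.8))))
h=max(b1.shape[0],b2.shape[0]);f=lambda i:cv2.copyMakeBorder(i,0,h-i.shape[0],0,0,0)
cv2.imwrite("pics/b.png",np.hstack([f(b1),f(b2)]))
print(a.shape,b1.shape,b2.shape)
E
```

```text
(750, 800, 3) (425, 500, 3) (510, 225, 3)
```

View pics/a.png

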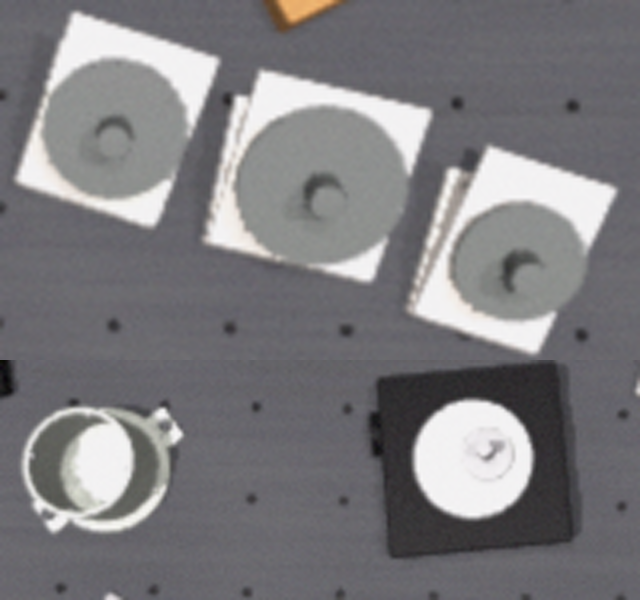

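View pics/b.png

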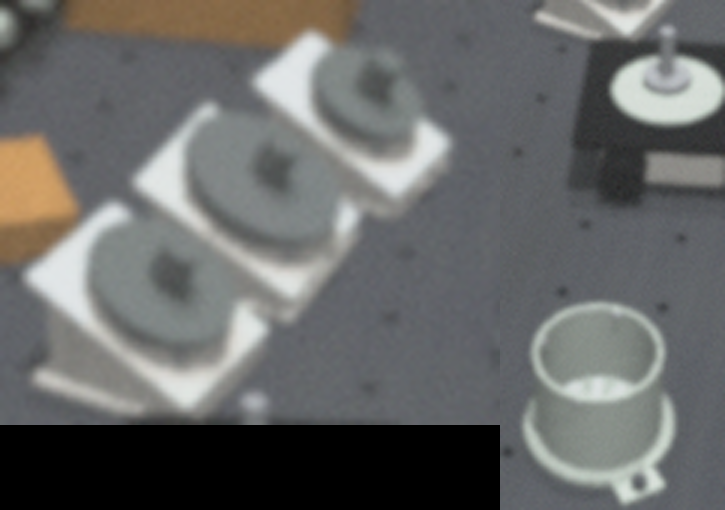

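The enlargement puts the mid-size lid on the left (top-view flange centre about (334,192)), the large lid in the middle at (386,206) and the small one on the right at (434,225). The pot's rim centre is near (129,225), and the carrier stem is near (263,225). I'll measure these now.

Run:
```python
from h import *
np.set_printoptions(precision=1,suppress=True)
t,s=load("top0"),load("side0")
A=lambda X,Y:(305+X/4-.4,160+Y/4-.4)
for n,q in dict(mid=[(75,12),(218,58),(153,227),(17,183)],large=[(262,71),(430,107),(372,281),(205,242)],small=[(488,147),(616,187),(538,353),(410,310)]).items():
    P=[plane(t,*A(*p),z) for p,z in zip(q,(72.2,72.2,17.8,17.8))]
    w=lambda a,b:np.linalg.norm((P[a]-P[b])[:2]); m=sum(P)/4
    f=(P[2]+P[3]-P[0]-P[1])[:2]; e=(P[0]-P[1]+P[3]-P[2])[:2]
    print(n,"centre",m,"w",w(0,1),w(2,3),"len",w(0,3),w(1,2),"front yaw",np.degrees(np.arctan2(f[1],f[0])),"edge",np.degrees(np.arctan2(e[1],e[0]))+90)
# ellipse fits of flanges
im=cv2.cvtColor(t["image"],cv2.COLOR_RGB2HSV); V=im[:,:,2]
for n,(x,y) in dict(mid=(334,190),large=(385,206),small=(434,225)).items():
    m=((V<190)).astype(np.uint8); roi=np.zeros_like(m); cv2.circle(roi,(x,y),30,1,-1)
    rgb=t["image"].astype(int); g=((V>105)&(V<170)&(rgb[:,:,1]>=rgb[:,:,2])).astype(np.uint8)&roi
    g=cv2.morphologyEx(g,cv2.MORPH_OPEN,np.ones((3,3),np.uint8))
    c=max(cv2.findContours(g,0,1)[0],key=cv2.contourArea); e=cv2.fitEllipse(cv2.convexHull(c))
    print(n,e,"flange centre",plane(t,*e[0],62.7), "major mm",max(e[1])/t["fx"]*np.linalg.norm(ray(t,0,0)[0]-plane(t,*e[0],62.7)))
B=lambda X,Y:(305+X/4-.4,160+Y/4-.4)
print("knob top mid",plane(t,*A(115,140),87.4))
# pot, a lower part: scale 4*.8=3.2, y offset 360
L=lambda X,Y:(110+X/3.2-.4,195+(Y-360)/3.2-.4)
for p,z in [((77,462.5),72),((23,462),72),((131,462),72),((77,408),72),((77,517),72)]: print("pot rim",plane(t,*L(*p),z))
print("pot foot", plane(t,*L(107,470),6))
S1=lambda X,Y:(250+X/5-.4,135+Y/5-.4); S2=lambda X,Y:(245+(X-500)/3-.4,205+Y/3-.4)
print("pot side rim c",plane(s,*S2(598,352),72), [plane(s,*S2(*p),72) for p in((532,352),(665,352))])
print("stage disc",plane(t,*L(472.5,459),60),"carrier base",plane(t,*L(488,455),68))
print("side: disc",plane(s,*S2(667,90),60),"base top",plane(s,*S2(667,75),68),"stem top",plane(s,*S2(667,31),110))
print("knob side mid",tri(t,A(115,140),s,S1(172,272)))
```

```text
mid centre [ 624.  -144.8   45. ] w 91.83158936552854 91.11017675301014 len 103.75804608669131 103.3668778452008 front yaw 162.61329429251566 edge 162.845309736636
large centre [ 591.4 -270.4   45. ] w 103.93728333474682 108.136959714158 len 102.95367982705477 104.37953091091458 front yaw 167.1542527959237 edge 168.2449460108053
small centre [ 547.5 -390.4   45. ] w 79.75651951866298 83.79137745012206 len 101.28865070291243 102.5935431558778 front yaw 162.73059499657353 edge 162.7558753922333
mid ((332.9358215332031, 193.39649963378906), (30.242835998535156, 35.29971694946289), 100.1059341430664) flange centre [ 612.2 -141.4   62.7] major mm 87.89968279751557
large ((384.559326171875, 206.33961486816406), (38.17967987060547, 42.54946517944336), 78.4000015258789) flange centre [ 582.5 -267.6   62.7] major mm 108.0796683534605
small ((433.90216064453125, 225.011474609375), (28.852989196777344, 33.8028564453125), 86.64840698242188) flange centre [ 539.1 -386.4   62.7] major mm 88.56776396996692
knob top mid [ 604.8 -139.1   87.4]
pot rim [519.3 341.6  72. ]
pot rim [518.9 382.7  72. ]
pot rim [520.6 300.7  72. ]
pot rim [560.9 344.5  72. ]
pot rim [478.2 338.8  72. ]
pot foot [519.3 341.5   6. ]
pot side rim c [521.9 344.9  72. ] [array([563. , 353.8,  72. ]), array([480.2, 336. ,  72. ])]
stage disc [529.3  42.9  60. ] carrier base [531.8  30.8  68. ]
side: disc [532.9  47.3  60. ] base top [534.8  38.   68. ] stem top [535.7  36.5 110. ]
knob side mid (array([ 611.4, -141.9,   64.8]), np.float64(5.06450747898254))
```

The board widths (92, 106 and 82 mm) confirm the fitting lid is the left one. The carrier looks off the disc's centre, so I'll take one closer look at the stem.

Run:
```python
from h import *
t,s=load("top0"),load("side0")
def crop(c,x,y,w,h,k): return cv2.resize(c["image"][y:y+h,x:x+w,::-1],(w*k,h*k),interpolation=cv2.INTER_CUBIC)
cv2.imwrite("pics/c.png",np.hstack([crop(t,235,203,40,50,10),crop(s,280,205,40,50,10)]))
print(ray(t,0,0)[0],ray(s,0,0)[0])
```

```text
[ 439.67297189  -12.66123345 1020.31666417] [368.56917442 984.25567476 773.22634216]
```

View pics/c.png

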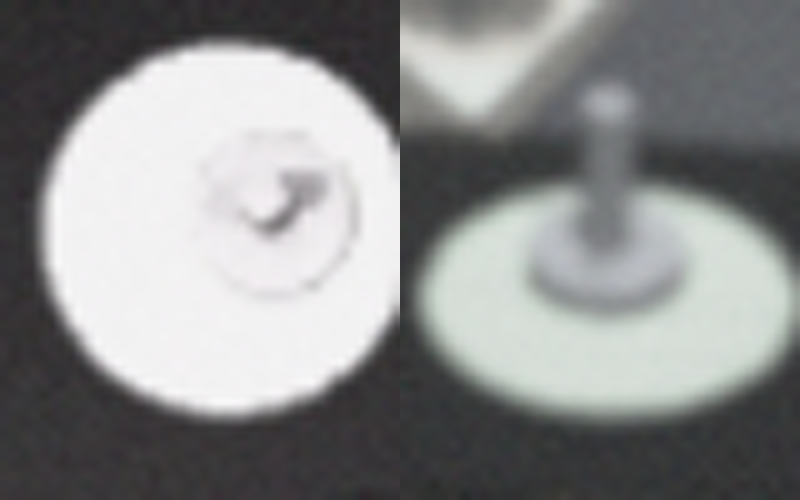

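The top view shows the base centred near (262.5,223.8) and the stem top near (261,222.3). The side view has the stem top near (300.5,214.6) and the base top near (300.2,229.3). I'll triangulate from these.

```bash
python3 - <<'E'
from h import *
np.set_printoptions(precision=1,suppress=True)
t,s=load("top0"),load("side0")
print("stem top",tri(t,(261,222.3),s,(300.5,214.6)),plane(t,261,222.3,110),plane(s,300.5,214.6,110))
print("base",tri(t,(262.6,223.9),s,(300.2,229.3)),plane(t,262.6,223.9,68),plane(s,300.2,229.3,68))
print("disc",plane(t,257.2,225.3,60),plane(s,300.2,234.5,60))
E
python3 -m handwheel '[[[30,45,0,0,0,0,1],[30,45,0,0,0,0,1],[30,45,0,0,0,0,1],[30,45,0,0,0,0,1],[30,45,0,0,0,0,1],[30,45,0,0,0,0,1],[30,45,0,0,0,0,0.6],[30,45,0,0,0,0,0]]]' 60
```

```text
stem top (array([534.3,  31.8, 107.7]), np.float64(3.4407813940612932)) [532.3  31.5 110. ] [535.4  35.  110. ]
base (array([534.8,  30. ,  62.8]), np.float64(3.0809504680650606)) [532.8  29.6  68. ] [535.2  36.8  68. ]
disc [529.8  43.1  60. ] [533.1  46.9  60. ]
time_s: 1.1
eef_pos: [409.7, -135.4, 239.2]
ee_rot: [0.0, 0.987, 0.163, -0.0]
force: [-0.1, -0.6, -0.2]
grip_width: 0.611
grip_force: 0.0
```

```bash
python3 -m handwheel '[[[25,34,0,0,0,0,0],[25,34,0,0,0,0,0],[25,34,0,0,0,0,0],[25,34,0,0,0,0,0],[25,34,0,0,0,0,0],[0,0,-40,0,0,0,0],[0,0,-40,0,0,0,0],[0,0,-30,0,0,0,0]]]'
python3 - <<'E'
from rig import *
from h import *
a=[]
for n in("top","side"):
    c=capture(n);pickle.dump(c,open(n+"1.pkl","wb"))
    x,y=(220,190) if n=="top" else (260,170)
    a.append(cv2.resize(c["image"][y:y+80,x:x+80,::-1],(400,400),interpolation=2))
cv2.imwrite("pics/d.png",np.hstack(a))
E
```

```text
time_s: 2.1
eef_pos: [533.4, 33.2, 127.3]
ee_rot: [-0.0, 0.987, 0.163, -0.001]
force: [0.8, -0.0, -0.4]
grip_width: 0.499
grip_force: 0.0
```

View pics/d.png

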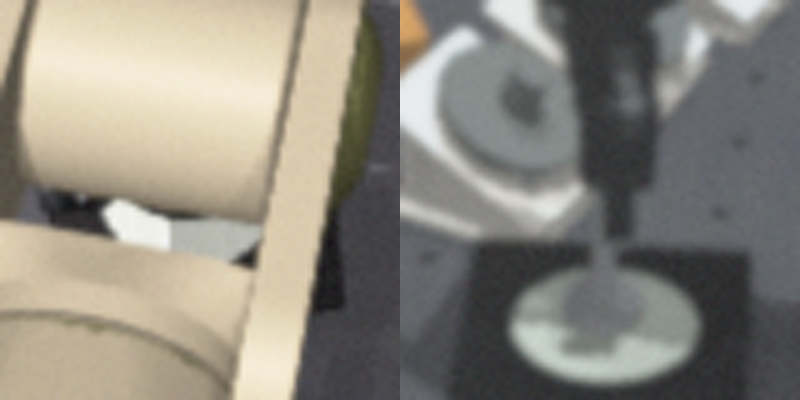

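The side view shows the near finger tip at about pixel (304,217) and the stem at about (300.6,219), so the finger is slightly to the right of the stem. I'll compare this with the projection.

Run:
```python
from h import *
np.set_printoptions(precision=1,suppress=True)
s=load("side1")
P=np.array([533.4,33.2,122]); d=np.array([-.322,.947,0])
print(proj(s,[P+27*d,P+21*d,P,P-[0,0,15]]), "px per 10mm x",proj(s,[P+[10,0,0]])-proj(s,[P]),"y",proj(s,[P+[0,10,0]])-proj(s,[P]))
```

```text
[[303.2 216.6]
 [302.9 215.1]
 [301.6 210.1]
 [301.5 215.3]] px per 10mm x [[-4.2 -0.5]] y [[-0.8  2.3]]
```

```bash
python3 -m handwheel '[[[1.5,1,-25,0,0,0,0],[0,0,-18,0,0,0,0],[0,0,0,0,0,0,-0.5],[0,0,0,0,0,0,-1],[0,0,0,0,0,0,-1],[0,0,0,0,0,0,-1]]]' 60
```

```text
time_s: 2.95
eef_pos: [536.3, 33.8, 87.6]
ee_rot: [0.0, 0.987, 0.163, 0.001]
force: [-1.2, 0.4, 7.6]
grip_width: 0.115
grip_force: 59.0
```

```bash
python3 -m handwheel '[[[0,0,4,0,0,0,-1],[0,0,10,0,0,0,-1],[0,0,30,0,0,0,-1],[0,0,30,0,0,0,-1],[0,0,0,0,0,0,-1]]]' 60
python3 - <<'E'
from rig import *
from h import *
c=capture("side");pickle.dump(c,open("side2.pkl","wb"))
cv2.imwrite("pics/e.png",cv2.resize(c["image"][140:240,240:360,::-1],None,fx=5,fy=5,interpolation=2))
E
```

```text
time_s: 3.58
eef_pos: [536.5, 33.9, 162.6]
ee_rot: [0.001, 0.987, 0.163, 0.002]
force: [0.6, 0.8, -1.1]
grip_width: 0.116
grip_force: 58.4
```

View pics/e.png

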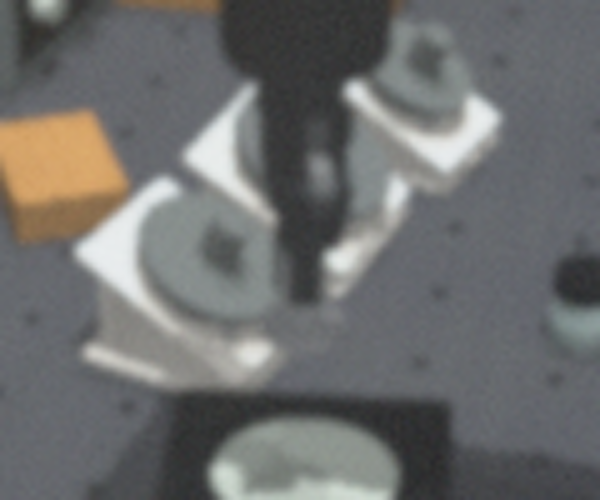

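The carrier is in the grip, with its base at about pixel (301,205), and the force reads −1.1 N, which matches its weight. Moving over the pot.

```bash
python3 -m handwheel '[[[-2,25,0,0,0,0,-1],[-2,42,0,0,0,0,-1],[-2,48,0,0,0,0,-1],[-2,48,0,0,0,0,-1],[-2,48,0,0,0,0,-1],[-2,48,0,0,0,0,-1],[-2,33,0,0,0,0,-1],[-1.5,18,0,0,0,0,-1]]]'; python3 -m handwheel '[[[0,0,-30,0,0,0,-1],[0,0,-30,0,0,0,-1]]]';  python3 - <<'E'
from rig import *
from h import *
c=capture("side");pickle.dump(c,open("side3.pkl","wb"))
cv2.imwrite("pics/f.png",cv2.resize(c["image"][265:365,220:340,::-1],None,fx=5,fy=5,interpolation=2))
E
```

```text
time_s: 4.62
eef_pos: [519.2, 345.1, 158.8]
ee_rot: [0.0, 0.986, 0.164, -0.001]
force: [0.3, -0.3, -1.4]
grip_width: 0.12
grip_force: 58.5
time_s: 4.88
eef_pos: [519.9, 343.4, 98.8]
ee_rot: [0.0, 0.987, 0.163, -0.0]
force: [0.2, -0.2, -1.5]
grip_width: 0.121
grip_force: 58.5
```

View pics/f.png

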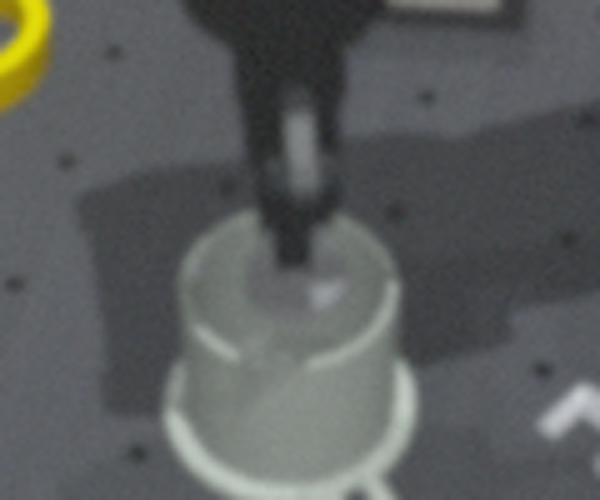

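The carrier base at (279,322) sits centred in the mouth, whose rim centre is about (278,322). Lowering.

```bash
python3 -m handwheel '[[[0,0,-20,0,0,0,-1],[0,0,-20,0,0,0,-1],[0,0,-14,0,0,0,-1],[0,0,-6,0,0,0,-1],[0,0,-3,0,0,0,-1],[0,0,0,0,0,0,-1]]]'; python3 -m handwheel '[[[0,0,-1,0,0,0,-1],[0,0,-1,0,0,0,-1],[0,0,0,0,0,0,-1]]]'
```

```text
time_s: 5.68
eef_pos: [520.2, 344.0, 37.7]
ee_rot: [-0.0, 0.987, 0.163, 0.0]
force: [-0.2, 0.5, -1.4]
grip_width: 0.119
grip_force: 58.5
time_s: 6.05
eef_pos: [520.0, 344.0, 35.3]
ee_rot: [-0.0, 0.987, 0.163, 0.0]
force: [-1.3, 0.2, -1.4]
grip_width: 0.122
grip_force: 58.5
```

```bash
python3 -m handwheel '[[[0,0,-1,0,0,0,-1],[0,0,0,0,0,0,-1]]]'; python3 -m handwheel '[[[0,0,-1,0,0,0,-1],[0,0,0,0,0,0,-1]]]'
```

```text
time_s: 6.3
eef_pos: [520.2, 344.0, 35.0]
ee_rot: [-0.0, 0.987, 0.163, 0.0]
force: [-1.3, -1.5, 4.9]
grip_width: 0.12
grip_force: 58.7
time_s: 6.55
eef_pos: [520.3, 344.1, 34.8]
ee_rot: [-0.0, 0.987, 0.163, 0.001]
force: [-4.7, -3.6, 10.9]
grip_width: 0.12
grip_force: 58.9
```

```bash
python3 -m handwheel '[[[0,0,1,0,0,0,-0.75],[0,0,0,0,0,0,-0.45],[0,0,0,0,0,0,-0.4],[0,0,0,0,0,0,-0.4]]]'; python3 -m handwheel '[[[0,0,10,0,0,0,-0.4],[0,0,30,0,0,0,-0.4],[0,0,40,0,0,0,-0.4],[0,0,50,0,0,0,-0.4],[0,0,50,0,0,0,-0.4]]]'
```

```text
time_s: 7.05
eef_pos: [521.8, 341.7, 35.8]
ee_rot: [0.002, 0.987, 0.163, 0.001]
force: [1.8, -16.7, 12.5]
grip_width: 0.293
grip_force: 11.4
time_s: 7.68
eef_pos: [519.6, 344.1, 216.0]
ee_rot: [-0.0, 0.987, 0.163, -0.0]
force: [1.0, -0.7, 0.4]
grip_width: 0.299
grip_force: 0.0
```

Run:
```python
from rig import *
from h import *
c=capture("side");pickle.dump(c,open("side4.pkl","wb"))
cv2.imwrite("pics/g.png",cv2.resize(c["image"][265:365,220:340,::-1],None,fx=5,fy=5,interpolation=2))
```

```text
(no output)
```

View pics/g.png

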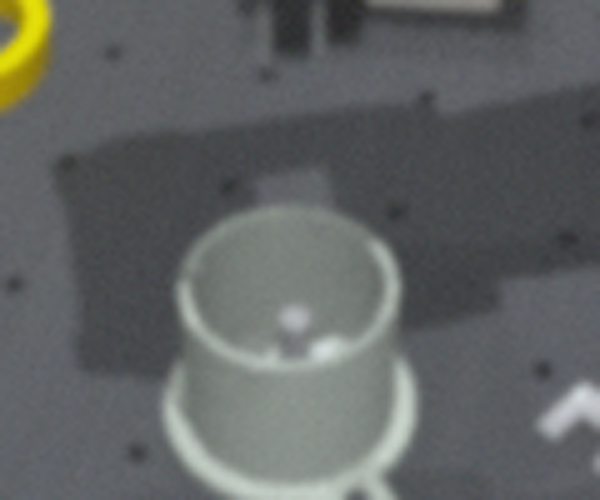

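The carrier stands upright in the pot, with its stem top at about pixel (278.2,328.2). The outer rim spans columns 255.6–300 and rows 306–338.6. I'll refine the pot's centre.

Run:
```python
from h import *
np.set_printoptions(precision=1,suppress=True)
s=load("side4");t=load("top0")
A=lambda X,Y:(220+X/5-.4,265+Y/5-.4)
print("carrier",plane(s,*A(293,319),56))
# predicted rim extents for candidate centre -> linear correction
th=np.linspace(0,2*np.pi,721)
def ext(c,x,y,r=42,z=72): 
    p=proj(c,np.c_[x+r*np.cos(th),y+r*np.sin(th),0*th+z]);return p.min(0),p.max(0)
x,y=521,344
lo,hi=ext(s,x,y);m=(np.array(A(180,207))+A(402,370))/2
print("pred",lo,hi,"obs",A(180,207),A(402,370),"centre shift mm",plane(s,*m,72)-plane(s,*((lo+hi)/2),72))
# top: rim mask
L=lambda X,Y:(110+X/3.2-.4,195+(Y-360)/3.2-.4)
lo,hi=ext(t,x,y);o1,o2=L(23,408),L(131,517);print("top pred",lo,hi,"obs",o1,o2,"shift",plane(t,*(np.add(o1,o2)/2),72)-plane(t,*((lo+hi)/2),72))
```

```text
carrier [519.9 346.2  56. ]
pred [255.8 305.8] [299.8 338.7] obs (255.6, 306.0) (300.0, 338.6) centre shift mm [0.  0.1 0. ]
top pred [115.4 208.8] [150.  243.3] obs (116.7875, 209.6) (150.5375, 243.6625) shift [-1.4 -2.3  0. ]
```

Run:
```python
from h import *
np.set_printoptions(precision=1,suppress=True)
s=load("side4");t=load("top0")
a=np.radians(28);y=np.radians(162.7);f=np.array([np.cos(y),np.sin(y),0]);zl=np.sin(a)*f+[0,0,np.cos(a)];xl=np.cross([0,0,1],f);yl=np.cross(zl,xl)
th=np.linspace(0,2*np.pi,361)[:,None]
O=np.array([625.5,-142.5,45])
def circ(r,z):return O+zl*z+r*(np.cos(th)*xl+np.sin(th)*yl)
print("zl",zl,"xl",xl)
for n,c in(("top",t),("side",s)):
  for nm,r,z in(("flange",45,20),("knob",11,48),("knobbase",11,20)):
    p=proj(c,circ(r,z));lo,hi=p.min(0),p.max(0)
    S=((lambda q:(q+.4-[305,160])*4) if n=="top" else (lambda q:(q+.4-[250,135])*5))
    print(n,nm,S(lo),S(hi))
# side flange measured by mask
im=load("side4")["image"];hsv=cv2.cvtColor(im,cv2.COLOR_RGB2HSV)
print("rows V/S through side flange",hsv[193,262:310,2],hsv[170:212,284,2])
```

```text
zl [-0.4  0.1  0.9] xl [-0.3 -1.   0. ]
top flange [37.3 56.9] [184.9 197.4]
top knob [ 91.  123.7] [128.  158.8]
top knobbase [ 92.5 111. ] [128.6 145.3]
side flange [ 90.9 214.8] [240.7 341.9]
side knob [168.9 229.1] [205.9 260.3]
side knobbase [148.2 261.8] [184.8 292.9]
rows V/S through side flange [ 91  93 101 102 104 106 109 111 112 112 111 112 113 113 111 113 111 112
 110 109 108 108 107 103  98  97  92  85  80  74  60  54  52  51  48  53
  64  89 115 127 133 138 150 168 188 208 216 205] [ 73  78  74  71  69  67  69  71  76  80  86  93  94  97  95  86  79  80
  85  90 101 105 110 107 100  87  73  63  54  50  47  51  50  47  49  49
  52  52  53  51  51  51]
```

```bash
python3 -m handwheel '[[[4,-25,0,0,0,0,0.2],[6,-45,0,0,0,-9,0.2],[6,-50,0,0,0,-9,0.2],[6,-50,0,0,0,-9,0.2],[6,-50,0,0,0,-9,0.2],[6,-50,0,0,0,0,0.2],[6,-50,0,0,0,0,0.2],[6,-50,0,0,0,0,0.2]]]'; python3 -m handwheel '[[[6,-45,0,0,0,0,0.2],[4,-35,0,-2.77,-8.92,0,0.2],[3,-22,0,-2.77,-8.92,0,0.2],[0,0,-20,-2.77,-8.92,0,0.2],[0,0,-20,0,0,0,0.2],[0,0,0,0,0,0,0.2]]]'
python3 - <<'E'
from rig import *
from scipy.spatial.transform import Rotation as R
s=sense();q=s["ee_rot"];r=R.from_quat([*q[1:],q[0]]).as_matrix();print(r.round(3),s["joints"].round(2))
E
```

```text
time_s: 8.72
eef_pos: [566.0, -27.4, 214.3]
ee_rot: [-0.0, 0.989, -0.15, 0.0]
force: [0.6, 0.4, 0.9]
grip_width: 0.6
grip_force: 0.0
time_s: 9.48
eef_pos: [578.4, -127.6, 173.2]
ee_rot: [0.036, 0.96, -0.145, 0.238]
force: [0.5, 0.7, -0.4]
grip_width: 0.597
grip_force: 0.0
[[ 0.845 -0.296  0.446]
 [-0.262 -0.955 -0.138]
 [ 0.467 -0.    -0.884]] [-0.44  0.31  1.77  0.12  0.58  1.34]
```

```bash
python3 -m handwheel '[[[1,-0.6,-37,0,0,0,0.2],[15.7,-4.9,-31,0,0,0,0.2],[0,0,0,0,0,0,0.2]]]'
python3 - <<'E'
from rig import *
from h import *
c=capture("side");pickle.dump(c,open("side5.pkl","wb"))
cv2.imwrite("pics/i.png",cv2.resize(c["image"][130:230,230:350,::-1],None,fx=5,fy=5,interpolation=2))
E
```

```text
time_s: 9.85
eef_pos: [596.0, -133.4, 105.3]
ee_rot: [0.036, 0.96, -0.145, 0.238]
force: [0.4, -0.2, -0.0]
grip_width: 0.599
grip_force: 0.0
```

View pics/i.png

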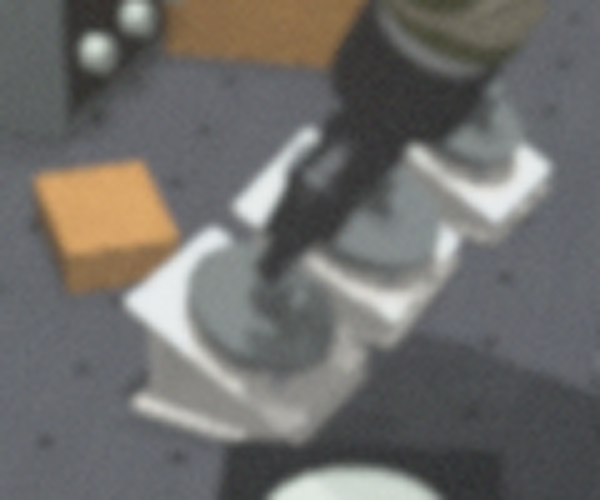

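The near fingertip at pixel (284,184) is just above the knob, at about (284,188), on the approach line. Going in to grip.

```bash
python3 -m handwheel '[[[8,-2.5,-16,0,0,0,0.2],[7,-2.2,-14,0,0,0,0.2],[0,0,0,0,0,0,0.2]]]'; python3 -m handwheel '[[[0,0,0,0,0,0,-0.3],[0,0,0,0,0,0,-0.6],[0,0,0,0,0,0,-1],[0,0,0,0,0,0,-1]]]' 90
```

```text
time_s: 10.28
eef_pos: [610.8, -138.2, 76.3]
ee_rot: [0.036, 0.959, -0.145, 0.239]
force: [-0.0, 0.2, -0.1]
grip_width: 0.604
grip_force: 0.0
time_s: 10.78
eef_pos: [610.8, -138.3, 77.5]
ee_rot: [0.037, 0.959, -0.145, 0.24]
force: [-4.4, 0.4, 5.5]
grip_width: 0.224
grip_force: 87.8
```

```bash
python3 -m handwheel '[[[-1.5,0.5,3,0,0,0,-1],[-4,1.2,8,0,0,0,-1],[-9,2.8,18,0,0,0,-1],[-13,4,26,0,0,0,-1],[0,0,30,0,0,0,-1],[0,0,30,0,0,0,-1],[0,0,0,0,0,0,-1]]]' 90
```

```text
time_s: 11.65
eef_pos: [583.7, -129.9, 193.9]
ee_rot: [0.037, 0.959, -0.145, 0.241]
force: [-0.3, 0.1, -0.8]
grip_width: 0.221
grip_force: 88.1
```

```bash
python3 -m handwheel '[[[0,10,10,2.77,8.92,0,-1],[-4,30,0,2.77,8.92,0,-1],[-6,40,0,2.77,8.92,0,-1],[-6,45,0,0,0,9,-1],[-6,45,0,0,0,9,-1],[-6,45,0,0,0,9,-1],[-6,45,0,0,0,9,-1],[-6,45,0,0,0,0,-1]]]'; python3 -m handwheel '[[[-6,45,0,0,0,0,-1],[-6,42,0,0,0,0,-1],[-6,37,0,0,0,0,-1],[-6,25,0,0,0,0,-1],[-4.8,19.7,0,0,0,0,-1],[0,0,0,0,0,0,-1],[0,0,0,0,0,0,-1]]]'
python3 - <<'E'
from rig import *
from h import *
from scipy.spatial.transform import Rotation as R
s=sense();q=s["ee_rot"];print(R.from_quat([*q[1:],q[0]]).as_matrix().round(3),s["eef_pos"],s["force"])
for n in("side","top"):
    c=capture(n);pickle.dump(c,open(n+"6.pkl","wb"))
c=load("side6");O=s["eef_pos"]-[0,0,33]
th=np.linspace(0,2*np.pi,361)
for r,z in((45,20),(45,14),(36.8,14),(33.3,0)):
    p=proj(c,np.c_[O[0]+r*np.cos(th),O[1]+r*np.sin(th),0*th+O[2]+z]);print(r,z,p.min(0).round(1),p.max(0).round(1))
V=cv2.cvtColor(c["image"],cv2.COLOR_RGB2GRAY)
u0,v0=proj(c,[O+[0,0,20]])[0].round().astype(int);print(u0,v0)
for dv in(-2,0,2,4):print(v0+dv,u0-34,V[v0+dv,u0-34:u0+35])
for du in(-14,14):print("col",u0+du,v0-26,V[v0-26:v0+36,u0+du])
E
```

```text
time_s: 12.65
eef_pos: [542.2, 176.7, 200.1]
ee_rot: [-0.0, 0.986, 0.164, -0.001]
force: [0.8, 0.5, -0.8]
grip_width: 0.22
grip_force: 88.3
time_s: 13.52
eef_pos: [514.6, 343.2, 201.0]
ee_rot: [0.0, 0.987, 0.163, -0.0]
force: [0.3, -0.3, -1.1]
grip_width: 0.222
grip_force: 88.3
[[ 0.947  0.321 -0.001]
 [ 0.321 -0.947 -0.001]
 [-0.001  0.    -1.   ]] [514.6318743  343.19028553 201.0484721 ] [ 0.30229206 -0.29823795 -1.14631273]
45 20 [255.4 259.8] [306.1 293.8]
45 14 [255.5 262.3] [306.1 296.4]
36.8 14 [260.1 265.1] [301.5 293. ]
33.3 0 [262.3 272.1] [299.4 297.5]
281 276
274 247 [ 96  98 100  97  98 100  96  96  96  94  93  91  92  90  91  88  89  88
  86  84  84  77  76  75  74  75  77  91  97  87  70  58  46  50  48  46
  52  62  86 100  93  87  78  76  78  75  78  77  76  77  76  76  74  76
  77  76  76  78  84  89  90  91  88  89  91  85  91  91  91]
276 247 [ 97  97 100  96  97  96  97  95  91  89  85  83  83  81  83  81  85  84
  81  82  81  76  77  73  75  73  76  88  96  88  71  54  47  47  47  51
  50  64  89 106  99  82  74  72  75  77  74  74  72  76  74  74  72  76
  75  
[... 463 characters left out ...]
 84  93  93  85  74  75  71  76  81
  78  84  89  94  90  86  83  86  88  94  94  99  96 101 100 106 107 108
 110 107 110 110 105 102  96  94  97 100 100  98  98 100  99]
col 267 250 [ 91  93  91  93  97  96  95  93  93  91  89  89  86  85  80  81  84  80
  82  85  83  85  88  85  84  81  81  83  79  80  82  81  82  79  83  89
 106 115 120 120 121 121 113 103  90  81  74  70  71  72  71  61  63  68
  71  72  77  97 120 131 130 124]
col 295 250 [ 50  50  49  47  53  80 110 128 133 132 134 135 137 136 134 126 106  94
  85  88  86  87  84  79  76  77  72  76  77  85  96 109 110 112 112 111
 115 121 124 124 121 120 113 102  87  81  74  75  71  71  74  71  74  73
  68  71  73  74  72  70  73  82]
```

The flange edges in the side view match the prediction to within about 1 mm, and the lid is level. Next I'll shift onto the pot axis and descend.

```bash
python3 -m handwheel '[[[5.6,0.8,-20,0,0,0,-1],[0,0,-35,0,0,0,-1],[0,0,-25,0,0,0,-1],[0,0,-8,0,0,0,-1],[0,0,0,0,0,0,-1],[0,0,0,0,0,0,-1]]]'
python3 - <<'E'
from rig import *
from h import *
s=sense();print(s["eef_pos"],s["force"])
c=capture("side");pickle.dump(c,open("side7.pkl","wb"))
V=cv2.cvtColor(c["image"],cv2.COLOR_RGB2GRAY);P=s["eef_pos"]
f=proj(c,[P-[0,0,13+6],P-[0,0,13]]);print(f)
th=np.linspace(0,2*np.pi,361)
for n,x,y,z,r in(("flange",P[0],P[1],P[2]-13,45),("rim",521,344,72,42)):
    p=proj(c,np.c_[x+r*np.cos(th),y+r*np.sin(th),0*th+z]);print(n,p.min(0).round(1),p.max(0).round(1))
u,v=f[1].round().astype(int)
for r in(v-1,v+1,v+3,332,336,340,345,350):print(r,"L",V[r,248:264],"R",V[r,294:312])
E
```

```text
time_s: 14.38
eef_pos: [520.6, 344.9, 114.3]
ee_rot: [-0.0, 0.987, 0.163, 0.001]
force: [-0.5, 0.2, -0.7]
grip_width: 0.221
grip_force: 88.3
[520.56054771 344.90564109 114.33513767] [-0.45098535  0.2107276  -0.71530082]
[[277.82820193 313.33768351]
 [277.79638429 311.06303778]]
flange [253.8 294.2] [301.8 329.3]
rim [255.8 305.8] [299.8 338.7]
310 L [66 70 71 73 72 71 74 76 79 85 82 82 81 83 80 81] R [70 70 71 73 72 72 72 74 70 72 71 71 73 72 72 71 69 71]
312 L [72 71 72 70 73 72 73 76 81 81 80 81 82 81 78 80] R [74 75 79 81 82 89 88 85 78 71 73 71 75 71 73 73 71 72]
314 L [71 72 73 71 70 71 75 82 79 82 80 80 81 82 82 78] R [ 93  96  99 106 107 107 105  92  83  73  70  70  73  73  69  72  70  73]
332 L [ 70  72  75  69  71  72  72  78  90  98 106 111 111 111 110 112] R [114 110 111 108 102  87  72  67  65  66  64  65  65  62  63  66  68  67]
336 L [ 73  72  73  71  73  71  77  89  99 103 106 104 113 113 112 113] R [126 122 122 116 113 113 102  85  72  69  70  72  72  76  76  79  79  80]
340 L [ 69  73  71  69  77  94 123 138 133 118 110 111 110 113 118 117] R [128 125 121 120 137 166 183 169 137 106  92  90  89  90  89  90  90  90]
345 L [ 73  72  74  75  94 123 136 132 124 111 110 110 115 115 119 119] R [128 122 118 124 142 173 195 192 168 131 100  91  89  86  89  89  92  89]
350 L [ 98  96  92  95 114 145 170 171 155 130 116 116 116 120 120 122] R [124 122 128 144 166 182 182 169 142 104  91  88  89  89  90  92  93  88]
```

```bash
python3 -m handwheel '[[[0,-0.4,-6,0,0,0,-1],[0,0,-4,0,0,0,-1],[0,0,-2,0,0,0,-1],[0,0,0,0,0,0,-1]]]'; python3 -m handwheel '[[[0,0,-1,0,0,0,-1],[0,0,-1,0,0,0,-1],[0,0,0,0,0,0,-1]]]';python3 -m handwheel '[[[0,0,-1,0,0,0,-1],[0,0,0,0,0,0,-1]]]'
```

```text
time_s: 14.92
eef_pos: [521.8, 343.6, 103.4]
ee_rot: [0.001, 0.987, 0.163, 0.002]
force: [1.0, -6.8, 11.0]
grip_width: 0.217
grip_force: 90.0
time_s: 15.3
eef_pos: [522.1, 342.9, 101.3]
ee_rot: [0.001, 0.987, 0.163, 0.002]
force: [4.9, -9.4, 7.9]
grip_width: 0.223
grip_force: 89.3
time_s: 15.55
eef_pos: [522.0, 342.9, 99.7]
ee_rot: [0.001, 0.987, 0.163, 0.002]
force: [5.2, -8.8, 7.1]
grip_width: 0.22
grip_force: 89.1
```

```bash
python3 -m handwheel '[[[1.2,-2,0,0,0,0,-1],[0,0,0,0,0,0,-1]]]'; python3 -m handwheel '[[[0,0,-1,0,0,0,-1],[0,0,0,0,0,0,-1]]]';python3 -m handwheel '[[[0,0,-1,0,0,0,-1],[0,0,0,0,0,0,-1]]]'
```

```text
time_s: 15.8
eef_pos: [522.4, 342.2, 99.7]
ee_rot: [-0.0, 0.987, 0.163, 0.002]
force: [2.5, -1.6, 6.7]
grip_width: 0.224
grip_force: 89.2
time_s: 16.05
eef_pos: [522.3, 342.4, 98.7]
ee_rot: [-0.0, 0.987, 0.163, 0.002]
force: [1.0, -2.7, 6.0]
grip_width: 0.221
grip_force: 89.2
time_s: 16.3
eef_pos: [521.8, 342.3, 96.8]
ee_rot: [0.0, 0.987, 0.163, 0.001]
force: [4.0, 0.1, -2.9]
grip_width: 0.221
grip_force: 88.4
```

```bash
python3 -m handwheel '[[[0,0,-1,0,0,0,-1],[0,0,0,0,0,0,-1]]]'; python3 -m handwheel '[[[0,0,-1,0,0,0,-1],[0,0,0,0,0,0,-1]]]';python3 -m handwheel '[[[0,0,-1,0,0,0,-1],[0,0,0,0,0,0,-1]]]';python3 -m handwheel '[[[0,0,-1,0,0,0,-1],[0,0,0,0,0,0,-1]]]'
```

```text
time_s: 16.55
eef_pos: [521.5, 342.0, 94.5]
ee_rot: [0.0, 0.987, 0.163, -0.0]
force: [6.0, -1.2, -5.9]
grip_width: 0.222
grip_force: 88.2
time_s: 16.8
eef_pos: [521.8, 342.1, 94.2]
ee_rot: [0.0, 0.987, 0.163, 0.0]
force: [5.8, -1.0, -1.1]
grip_width: 0.223
grip_force: 88.5
time_s: 17.05
eef_pos: [522.0, 342.1, 93.9]
ee_rot: [0.0, 0.987, 0.163, 0.001]
force: [5.7, -2.3, 3.4]
grip_width: 0.225
grip_force: 89.3
time_s: 17.3
eef_pos: [522.1, 342.2, 93.9]
ee_rot: [0.0, 0.987, 0.163, 0.001]
force: [1.6, -4.4, 10.0]
grip_width: 0.223
grip_force: 90.1
```

```bash
python3 -m handwheel '[[[0,0,-1.5,0,0,0,-1],[0,0,0,0,0,0,-1]]]';python3 -m handwheel '[[[0,0,-1.5,0,0,0,-1],[0,0,0,0,0,0,-1]]]'
```

```text
time_s: 17.55
eef_pos: [522.1, 342.2, 93.8]
ee_rot: [0.0, 0.987, 0.163, 0.001]
force: [-2.0, -7.2, 19.5]
grip_width: 0.223
grip_force: 91.2
time_s: 17.8
eef_pos: [522.1, 342.2, 93.7]
ee_rot: [0.0, 0.987, 0.163, 0.002]
force: [-7.6, -10.2, 30.3]
grip_width: 0.222
grip_force: 92.4
```

Holding firm at 30 N, so the lid is on a hard stop. I'll back off, release, lift, then press the knob top with shut fingers to confirm.

```bash
python3 -m handwheel '[[[0,0,4,0,0,0,-1],[0,0,0.8,0,0,0,-1],[0,0,0,0,0,0,-0.4],[0,0,0,0,0,0,-0.2],[0,0,0,0,0,0,-0.2]]]'; python3 -m handwheel '[[[0,0,15,0,0,0,-0.2],[0,0,25,0,0,0,-0.2],[0,0,0,0,0,0,-1],[0,0,0,0,0,0,-1],[0,0,0,0,0,0,-1],[0,0,0,0,0,0,-1]]]'
```

```text
time_s: 18.42
eef_pos: [520.9, 342.5, 94.0]
ee_rot: [-0.0, 0.987, 0.163, -0.001]
force: [0.2, -0.2, -0.7]
grip_width: 0.401
grip_force: 0.0
time_s: 19.18
eef_pos: [521.0, 342.3, 133.6]
ee_rot: [0.0, 0.987, 0.163, -0.001]
force: [-0.2, 0.3, 0.4]
grip_width: -0.008
grip_force: 0.0
```

```bash
python3 -m handwheel '[[[0,0,-12,0,0,0,-1],[0,0,-5,0,0,0,-1],[0,0,0,0,0,0,-1]]]'; python3 -m handwheel '[[[0,0,-2,0,0,0,-1],[0,0,0,0,0,0,-1]]]';python3 -m handwheel '[[[0,0,-2,0,0,0,-1],[0,0,0,0,0,0,-1]]]';python3 -m handwheel '[[[0,0,-2,0,0,0,-1],[0,0,0,0,0,0,-1]]]'
```

```text
time_s: 19.55
eef_pos: [521.0, 342.2, 116.4]
ee_rot: [0.0, 0.987, 0.163, -0.001]
force: [-0.1, 0.8, -0.6]
grip_width: -0.003
grip_force: 0.0
time_s: 19.8
eef_pos: [521.2, 342.4, 115.1]
ee_rot: [-0.0, 0.987, 0.163, -0.0]
force: [-0.8, 0.1, -0.9]
grip_width: -0.001
grip_force: 0.0
time_s: 20.05
eef_pos: [521.4, 342.4, 114.1]
ee_rot: [-0.0, 0.987, 0.163, 0.0]
force: [-2.2, -1.5, 5.8]
grip_width: -0.002
grip_force: 2.9
time_s: 20.3
eef_pos: [521.4, 342.5, 114.0]
ee_rot: [-0.0, 0.987, 0.163, 0.001]
force: [-8.0, -4.0, 18.9]
grip_width: -0.002
grip_force: 9.6
```

Contact comes at TCP height 114.0, so the knob top is at 106 mm, as it should be with the lid home. One more push, then I'll retreat and check the flange in the side view.

```bash
python3 -m handwheel '[[[1,0.5,-1.5,0,0,0,-1],[0,0,0,0,0,0,-1]]]'; python3 -m handwheel '[[[0,0,10,0,0,0,-1],[0,0,40,0,0,0,-1],[0,0,50,0,0,0,-1],[0,0,40,0,0,0,-1],[0,0,0,0,0,0,-1],[0,0,0,0,0,0,-1]]]'
python3 - <<'E'
from rig import *
from h import *
c=capture("side");V=cv2.cvtColor(c["image"],cv2.COLOR_RGB2GRAY)
th=np.linspace(0,2*np.pi,361)
for z in(78,72,85,79):
    p=proj(c,np.c_[521.5+45*np.cos(th),343+45*np.sin(th),0*th+z]);print(z,p.min(0).round(1),p.max(0).round(1), "bottom at cols 266/278/290",[p[(abs(p[:,0]-u)<1),1].max().round(1) for u in(266,278,290)])
for u in(266,278,290):print(u,V[322:346,u])
for r in(318,320,322,324):print(r,V[r,248:262],V[r,294:308])
# other lids: unchanged pixels vs start
a=load("side0")["image"].astype(int);print("diff other lids",abs(c["image"].astype(int)-a)[140:190,282:345].mean(),abs(c["image"].astype(int)-a)[140:190,282:345].max())
E
```

```text
time_s: 20.55
eef_pos: [521.5, 342.5, 113.9]
ee_rot: [0.0, 0.987, 0.163, -0.0]
force: [-16.8, -9.6, 33.4]
grip_width: -0.002
grip_force: 16.4
time_s: 21.3
eef_pos: [522.0, 342.7, 248.6]
ee_rot: [0.0, 0.987, 0.163, -0.001]
force: [0.0, 0.3, 0.2]
grip_width: -0.001
grip_force: 0.0
78 [254.  302.1] [301.3 337.3] bottom at cols 266/278/290 [np.float64(335.5), np.float64(337.3), np.float64(334.9)]
72 [254.1 304.3] [301.2 339.5] bottom at cols 266/278/290 [np.float64(337.6), np.float64(339.5), np.float64(337.2)]
85 [253.9 299.6] [301.4 334.7] bottom at cols 266/278/290 [np.float64(332.9), np.float64(334.7), np.float64(332.3)]
79 [254.  301.8] [301.3 336.9] bottom at cols 266/278/290 [np.float64(335.1), np.float64(336.9), np.float64(334.6)]
266 [ 88  91 106 121 124 124 126 125 124 123 125 126 120 114 105 108 114 123
 125 128 126 126 131 129]
278 [ 98 107 120 133 137 137 131 128 125 124 124 124 124 123 120 113 106 112
 123 131 133 140 144 147]
290 [132 130 132 130 130 124 120 116 118 117 116 114 103 102 104 117 125 125
 132 138 141 139 138 140]
318 [ 76  75  73  73  75  90 112 128 135 128 114 101  96  98] [130 130 132 130 130 123 109  88  77  71  71  68  70  70]
320 [ 74  76  74  71  76  88 108 123 126 118 102  89  88  86] [132 130 130 129 131 124 110  90  78  71  71  68  70  69]
322 [ 72  72  73  74  73  85 104 117 121 108  97  87  88  88] [130 129 131 128 127 123 109  87  74  73  71  70  67  69]
324 [ 74  78  75  75  76  78  94 113 119 117 107  99 104 102] [131 131 132 130 129 119 101  80  67  68  70  70  69  70]
diff other lids 24.49248677248677 172
```

Run:
```python
from rig import *
from h import *
c=capture("side")["image"].astype(int);a=load("side4")["image"].astype(int)
for n,(y0,y1,x0,x1) in dict(large=(158,192,285,322),small=(143,172,305,342),tape=(255,290,188,232),cup=(305,365,165,215)).items():
    d=abs(c-a)[y0:y1,x0:x1];print(n,d.mean().round(1),d.max())
s=sense();print(s["force"],s["time_s"]);finish_job()
```

```text
large 21.4 128
small 26.3 143
tape 3.3 25
cup 3.4 11
[ 0.33747246 -0.43658554 -0.86003874] 21.4
the job is handed in; nothing more can be done
```

The carrier is upright in the pot and the 90 mm lid is snapped home. It held firm under 33 N with the knob top at its home height of 106 mm. The job is handed in at 21.4 s, but I got no verdict, and my final image check of the other two lids proved nothing (large differences, probably the arm in view), though no contact near them was felt.

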